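Set the length stop of a saw jig and hold the overhanging slat for the cut

ROBOT

A 6-joint arm with a two-finger parallel gripper is mounted at the origin on a cart in front of the work surface, level with it; the furniture and walls round the work are solid. World frame = base frame: x ahead of the robot, y to its left, z up, the work surface at z = 0. Lengths are in m, angles in rad, forces in N, time in s.
With the tool pointing down it reaches from about 0.3 to 0.875 m from the base axis. Payload 6.4 kg.
Tool frame: the origin (TCP) lies midway between the tips of the shut fingers; the grasp point (between the pads) lies ctrl.grip_depth behind it (ctrl.grip_depth is the distance from the TCP to the grasp point, in m); x points along the fingers, y is the direction in which the jaws open and shut, and the axes are right-handed (so a half turn about x gives the same grasp; the last joint's range is limited). The gripper opens to 85 mm and grips with 20 to 120 N. Pads are 22 mm wide; open, the fingers measure 114 mm over their backs; the gripper's body (76 mm by 85 mm) begins 54 mm behind the grasp point. The pads swing forward as they close: fully open they stand 13 mm farther back than shut.
Start: joints at [1.078, 0.181, 1.607, -0, 1.354, -0.206], TCP at [0.163, 0.552, 0.231] pointing down, gripper open.
Joint ranges: [-2.99, 2.99], [-0.89, 2.07], [0.3, 2.58], [-1.14, 4.28], [0, 2.63], [-3.12, 3.12]. Speed limits (rad/s): [2.57, 2.57, 3.01, 3.14, 3.14, 3.14].

INTERFACE

Orientations are given as a unit quaternion [w, x, y, z].
In Python, from bench import ctrl gives the robot as it stands.
- The arm moves only by the shell command python3 -m creep 'ROWS'. ROWS is text: rows parted by semicolons, each of 7 numbers parted by spaces: the opening, from 0 (shut) to 1 (fully open), then the shift along the tool's x, y, z in cm, then the turn, a rotation vector about the tool's x, y, z in rad. In form: claw x y z ax ay az; .... A call has 1 to 10 rows; each row shifts and turns the pose as measured when the row begins, along the tool's axes as they then stand; what a row does not reach is not made up. A row lasts 1/8 s, in which the tool goes at most 62.5 mm and 10.7 degrees, less where a joint would pass 70% of its speed; a pose out of reach is approached as far as the arm can. A call with a gripper value outside its range is refused whole. The fingers move at their own pace and stop on an object; the grip force is fixed at half the most. Time passes only in rows, so rows that do not move let the fingers close. It gives the time, the measured TCP pose, the force and the opening at its end, in the units of the state.
- ctrl.get_obs(): the state, without advancing time (a new reading comes with each control period).
- ctrl.camera(name): name is "scene" or "top" or "wrist"; returns (picture, depth): 400x640x3 uint8, blue, green, red; 400x640 float32, m along the optical axis (not along the pixel's ray), 0 where there is no reading.
- ctrl.calibration(name): a dict with "mtx" (3x3 intrinsics, pixels), "distortion" ([k1, k2, p1, p2, k3] as OpenCV has them; the pictures are not rectified), "R" (3x3) and "t" (3): a world point X has camera coordinates R X + t; the wrist camera has in their place "tool_from_camera" (4x4, takes a point from camera to tool coordinates, whose origin is the TCP and whose axes are the tool frame's). Camera axes: x right, y down, z forward; pixel columns grow to the right and rows downward; lengths in m; the calibration is good to about 2 mm. A picture is of the moment at which its call begins: read the wrist's pose just before it. calibration takes no time and is no camera call.
- ctrl.hand_in(): hands the job in, once; it reports no verdict.
Trained networks look in the newest picture that a camera, given by its name, has taken for a name from the list of things; names that differ only in an ending like _2 or _b are one class to them, and where a whole thing is asked for, a point or a joint stands for the part that bears it (a point fixed in the world has none). Each returns a list of dicts, best first, with "confidence" (0 to 1); they miss things now and then, are a little off and sometimes report something else, mostly with a low value. They report only what shows in the picture. A call takes as long as a camera call.
- ctrl.find_in(query, camera): "rect" ([left, top, right, bottom] in pixels, round what is visible of it).
The state is a dict: "time_s": time; "q": joint angles; "dq": joint speeds; "joint_efforts": joint torques, N m; "eef_pos": TCP position; "eef_rot": TCP orientation; "wrist_force": force on the tool from outside, world axes, zero at the start; "torque": the same for the moment, N m; "opening": opening from 0.0 (shut) to 1.0 (fully open).
Only numpy, scipy, OpenCV 4.12 (cv2) and the standard library are available. Lean on these libraries where they do the work, as an engineer would, in place of code of your own. Each camera call takes 0.05 s, during which the arm holds its last target.

TASK

Set the saw jig for the long cut: take the wooden stop pin out of the hole nearest the saw block and stand it fully home in the farthest of the three holes of the stop rail. Then slide the slat along the groove of the saw block, outward, until its end meets the pin, without lifting it out of the groove or letting it tip. More than half of the slat then overhangs, so finish while still holding it: the program ends with the gripper on the slat, keeping it level in the groove and up against the pin; leave the cup, the tape roll and the jar alone.

Things in the scene. Friction and masses are not known exactly. Their poses are not given: they have to be found in the camera images.
- saw_jig: Wooden saw jig screwed to the table: 442 x 90 x 12 mm base, saw block on one end, stop rail with three holes on the other. Origin: at table level under the middle of the block's outer face; +y outward along the groove towards the rail, +z up. Block 76 mm wide, y = -100 to 0 mm. Base y = -120 to 322 mm. Rail 56 mm wide, y = 167 to 301 mm, top z = 40 mm.
- groove (a point): Point on the floor of the groove in the block's top, half-way along the block, 70 mm above the table; axes as the jig's. The groove is straight, waxed, open above and at both ends, 33 mm wide, 6 mm deep. Two cheeks with a saw kerf stand beside it on the block's outer 30 mm, up to 94 mm above the table.
- hole_near (a point): Mouth centre of the rail's hole nearest the block (192 mm from the block's outer face), 40 mm above the table. All holes: 15.2 mm wide, 2 mm chamfer, 36 mm deep, upright. The pin stands in this one at the start. Axes as the jig's.
- hole_mid (a point): Mouth centre of the middle hole (229.5 mm from the block's outer face), 40 mm above the table; not used.
- hole_far (a point): Mouth centre of the farthest hole (267 mm from the block's outer face), 40 mm above the table; the pin belongs here. With the pin in it the slat stops at an overhang of 260 to 264 mm.
- pin_mid (a point): Centre (half-way up) of the stop pin, a plain round wooden dowel 14 mm thick and 118 mm long, about 30 g, waxed, with a chamfered foot; +z points up to its top. At the start it stands upright in the near hole: foot 4 mm, centre 63 mm, top 122 mm above the table.
- pin_foot (a point): Centre of the pin's lower end face, 59 mm below pin_mid along the pin.
- slat_mid (a point): Centre of the wooden slat, 430 mm long (its y), 29 mm wide (x), 10 mm thick, about 75 g. It lies flat in the groove, underside 70 mm above the table, +y end towards the rail. At the start 128 to 160 mm overhang the block's outer face; the tail sticks out behind the block, free on both sides and below, and is still 70 mm long when the slat meets the pin.
- slat_end (a point): Middle of the slat's outer end face, 215 mm from slat_mid along the slat's +y.
- water_cup: White cup, 71 mm wide and 73 mm high, standing near the jig; a bystander. Origin at the centre of its underside.
- tape_roll: Roll of tape lying flat, 96 mm wide and 25 mm high; a bystander. Origin at the centre of its underside.
- slip_jar: Small white jar with a green lid, 58 mm wide and 75 mm high, standing beyond the jig; a bystander. Origin at the centre of its underside.

How it is judged:
On the way, in this order (a step that is already met when the one before it is completed fails the run):
1. the stop pin stands upright, fully home in the farthest hole, and is let go (horizontal distance between pin_foot and hole_far below 0.004 m and z of pin_foot in the frame of hole_far below -0.03 m and angle between pin_mid's own z axis and vertical below 0.1 rad and contact force between the fingers and pin below 0.1 N), for 0.2 s.
2. the slat has been slid outward up to the pin, level in the groove (y of slat_end in the frame of saw_jig between 0.2565 and 0.267 m and angle between slat_mid's own z axis and vertical below 0.03 rad and z of slat_mid in the frame of groove between 0.001 and 0.01 m and angle between the y axis of slat_mid and the y axis of saw_jig, either way round below 0.06 rad), for 0.2 s.
At the end, for the whole second after the job is handed in: Pin in the farthest hole (foot within 4 mm of its axis, at least 30 mm deep, tilt under 0.1 rad). Slat overhangs the block by 256.5 to 267 mm, is at rest, along the groove within 0.06 rad, tilt under 0.03 rad, centre 1 to 10 mm above the groove floor. Fingers hold or press it with over 1 N (all of step 2 and horizontal distance between pin_foot and hole_far below 0.004 m and z of pin_foot in the frame of hole_far below -0.03 m and angle between pin_mid's own z axis and vertical below 0.1 rad and contact force between the fingers and slat above 1 N and linear speed of slat below 0.02 m/s); the arm keeps its last pose, push and grip.
It fails at once if the slat tips (more than 0.09 rad) (angle between slat_mid's own z axis and vertical above 0.09 rad).
It fails at once if the slat is lifted out of the groove (centre more than 25 mm above the groove floor) (z of slat_mid in the frame of groove above 0.025 m).
It fails at once if the water cup is moved more than 30 mm (distance of water_cup from where it was at the start of the episode above 0.03 m).
It fails at once if the tape roll is moved more than 30 mm (distance of tape_roll from where it was at the start of the episode above 0.03 m).
It fails at once if the slip jar is moved more than 30 mm (distance of slip_jar from where it was at the start of the episode above 0.03 m).
It also fails if it takes over 54 s, if anything falls off the work surface, if the arm or the gripper's body presses on something with over 40 N, if the wrist force passes 120 N, or if a joint passes its speed limit or range.

## Working session

There is one attempt and no reset: what is moved stays moved. The work goes in short steps, Python scripts to look and compute and a shell command to move; the robot and the scene stay as the last step left them, time stands still between calls to the robot, and variables do not carry over. Pictures are saved under pics/ and viewed, and the job is handed in when it is done.

```bash
ls; mkdir -p pics; python3 - <<'E'
from bench import ctrl
import cv2,numpy as np
o=ctrl.get_obs(); print({k:np.round(v,3) for k,v in o.items()}, ctrl.grip_depth)
for n in ['scene','top']:
    p,d=ctrl.camera(n); cv2.imwrite(f'pics/{n}0.png',p); np.save(f'{n}0.npy',d)
    for q in ['saw_jig','pin_mid','slat_mid','water_cup','tape_roll','slip_jar']:
        r=ctrl.find_in(q,n); print(n,q,[(np.round(x['rect']).tolist(),round(x['confidence'],2)) for x in r[:2]])
    c=ctrl.calibration(n); print({k:np.round(v,4).tolist() for k,v in c.items()})
print(ctrl.get_obs()['time_s'])
E
```

```text
pics
{'time_s': np.float64(0.0), 'q': array([ 1.078,  0.182,  1.608, -0.   ,  1.354, -0.206]), 'dq': array([-0.002, -0.002,  0.002,  0.   ,  0.001,  0.   ]), 'joint_efforts': array([-2.0000e-03, -4.4486e+01, -3.5134e+01, -1.0000e-03,  9.0000e-03,
        0.0000e+00]), 'eef_pos': array([0.162, 0.551, 0.23 ]), 'eef_rot': array([ 0.7  ,  0.1  ,  0.7  , -0.102]), 'wrist_force': array([-0.154, -0.117,  0.2  ]), 'torque': array([ 0.04 , -0.029, -0.004]), 'opening': np.float64(1.002)} 0.0187
scene saw_jig [([274.0, 202.0, 368.0, 383.0], 0.81)]
scene pin_mid [([311.0, 290.0, 320.0, 318.0], 0.69)]
scene slat_mid [([317.0, 165.0, 374.0, 292.0], 0.83), ([275.0, 204.0, 370.0, 383.0], 0.37)]
scene water_cup [([297.0, 149.0, 316.0, 183.0], 0.93)]
scene tape_roll [([335.0, 128.0, 369.0, 151.0], 0.64), ([292.0, 152.0, 318.0, 183.0], 0.31)]
scene slip_jar [([278.0, 190.0, 300.0, 226.0], 0.59)]
{'mtx': [[431.1902, 0.0, 316.5685], [0.0, 431.1902, 197.7382], [0.0, 0.0, 1.0]], 'distortion': [-0.0145, 0.0, 0.0, 0.0, 0.0], 'R': [[-0.8646, -0.5025, -0.0066], [-0.3571, 0.6235, -0.6955], [0.3536, -0.599, -0.7185]], 't': [0.5187, 0.2935, 0.9236]}
top saw_jig [([180.0, 210.0, 343.0, 272.0], 0.63)]
top pin_mid [([218.0, 241.0, 225.0, 250.0], 0.43)]
top slat_mid [([231.0, 208.0, 398.0, 249.0], 0.83)]
top water_cup [([355.0, 145.0, 383.0, 166.0], 0.81)]
top tape_roll [([422.0, 156.0, 460.0, 190.0], 0.65)]
top slip_jar [([304.0, 158.0, 329.0, 182.0], 0.94)]
{'mtx': [[433.9785, 0.0, 317.3428], [0.0, 433.9785, 199.2078], [0.0, 0.0, 1.0]], 'distortion': [-0.0068, 0.0, 0.0, 0.0, 0.0], 'R': [[0.016, -0.9999, 0.001], [-0.9857, -0.0159, -0.1676], [0.1676, 0.0017, -0.9859]], 't': [-0.0219, 0.5964, 1.1293]}
0.7
```

View pics/scene0.png

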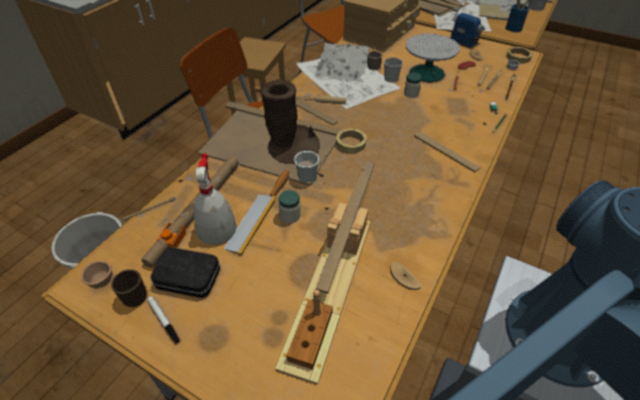

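View pics/top0.png

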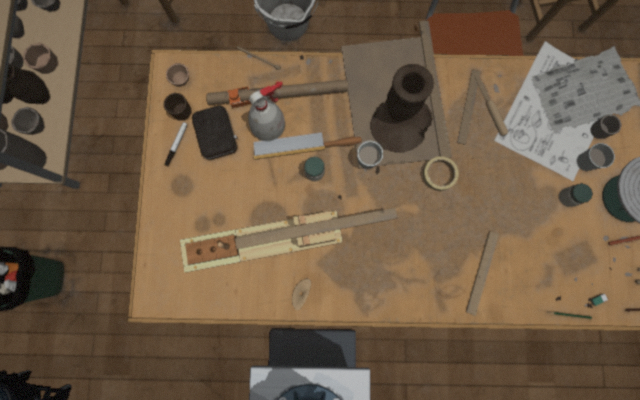

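The scene picture shows the jig running from about (350,200) to (305,375), with the pin at (316,303) in the hole next to the slat end. In the top view the slat spans (231,245) to (398,210) and the rail (187-235,~248), with the holes in a row leading to the left (world +y). Next I measure with depth.

```bash
cat > h.py <<'E'
import numpy as np,cv2
from bench import ctrl
def cloud(n,d,pose=None):
    c=ctrl.calibration(n);K=np.array(c['mtx']);D=np.array(c['distortion'])
    v,u=np.mgrid[0:400,0:640]
    xy=cv2.undistortPoints(np.stack([u,v],-1).reshape(-1,1,2).astype(float),K,D).reshape(400,640,2)
    P=np.dstack([xy,np.ones((400,640))])*d[...,None]
    if n=='wrist':
        T=np.array(c['tool_from_camera']);P=P@T[:3,:3].T+T[:3,3]
        pos,q=pose;w,x,y,z=q
        from scipy.spatial.transform import Rotation as Ro
        return Ro.from_quat([x,y,z,w]).apply(P.reshape(-1,3)).reshape(400,640,3)+pos
    R=np.array(c['R']);t=np.array(c['t'])
    return (P-t)@R
E
python3 - <<'E'
from h import *
for n in ['top','scene']:
    W=cloud(n,np.load(n+'0.npy'))
    box=(230,150,400,275) if n=='top' else (270,160,380,390)
    print(n,'table z',np.median(W[290:310,200:280,2]) if n=='top' else np.median(W[330:350,200:230,2]))
    m=np.zeros((400,640),bool)
    b=(180,205,400,275) if n=='top' else (270,160,380,390)
    m[b[1]:b[3],b[0]:b[2]]=1
    for lo,hi,l in [(.005,.02,'base'),(.033,.047,'rail'),(.073,.086,'slat'),(.088,.13,'high')]:
        s=W[m&(W[...,2]>lo)&(W[...,2]<hi)][:,:3]
        if len(s)<3: print(l,len(s));continue
        r=cv2.minAreaRect(s[:,:2].astype(np.float32)); 
        c=s.mean(0);u,sv,vt=np.linalg.svd(s[:,:2]-c[:2],full_matrices=False);ax=vt[0]*np.sign(vt[0][1]);pr=(s[:,:2]-c[:2])@ax;
        e1=c[:2]+ax*pr.max();e0=c[:2]+ax*pr.min()
        print(l,len(s),'z',np.median(s[:,2]).round(4),'rect',np.round(r[0],3),np.round(r[1],3),round(r[2],1),'ax',ax.round(4),'ends',e0.round(3),e1.round(3))
E
```

```text
top table z -0.0016891037910187015
base 2291 z 0.0107 rect [0.496 0.1  ] [0.177 0.534] 3.9 ax [-0.1689  0.9856] ends [ 0.53  -0.163] [0.44 0.36]
rail 957 z 0.039 rect [0.48  0.143] [0.06 0.4 ] 9.8 ax [-0.1427  0.9898] ends [ 0.504 -0.057] [0.446 0.34 ]
slat 2126 z 0.0782 rect [0.512 0.005] [0.076 0.462] 12.0 ax [-0.2042  0.9789] ends [ 0.56  -0.221] [0.465 0.232]
high 216 z 0.0929 rect [0.489 0.125] [0.076 0.227] 10.9 ax [-0.2054  0.9787] ends [0.51  0.014] [0.464 0.235]
scene table z -0.00012486845902736634
base 3828 z 0.0124 rect [0.553 0.047] [0.265 0.68 ] 34.8 ax [-0.5793  0.8151] ends [ 0.773 -0.216] [0.378 0.339]
rail 1896 z 0.0406 rect [0.567 0.075] [0.229 0.584] 16.5 ax [-0.5031  0.8642] ends [ 0.725 -0.187] [0.42  0.336]
slat 2304 z 0.0801 rect [0.577 0.032] [0.23  0.466] 19.9 ax [-0.3095  0.9509] ends [ 0.601 -0.208] [0.457 0.236]
high 297 z 0.0951 rect [0.487 0.127] [0.076 0.232] 11.5 ax [-0.2027  0.9792] ends [0.509 0.013] [0.462 0.24 ]
```

```bash
cat >> h.py <<'E'
from scipy.spatial.transform import Rotation as Ro
def rot(q): return Ro.from_quat([q[1],q[2],q[3],q[0]])
def plan(target,jx=None):
    """prints tool-frame shift (cm) and rotvec to reach target TCP pos, tool down with jaw axis along +-jx"""
    o=ctrl.get_obs();R=rot(o['eef_rot']);p=np.array(o['eef_pos'])
    print('t',o['time_s'],'pos',p.round(4),'F',np.round(o['wrist_force'],2),'op',round(float(o['opening']),3))
    print('tool axes cols\n',R.as_matrix().round(3))
    if target is not None:
        print('shift cm now axes',((R.inv().apply(np.array(target)-p))*100).round(2))
    if jx is not None:
        jx=np.array([jx[0],jx[1],0])/np.hypot(*jx)
        for s in (1,-1):
            y=s*jx;x=np.array([0,0,-1.]);T=np.c_[x,y,np.cross(x,y)]
            rv=(R.inv()*Ro.from_matrix(T)).as_rotvec();print('rotvec',s,rv.round(3))
def shot(n,tag):
    o=ctrl.get_obs();p,d=ctrl.camera(n);cv2.imwrite(f'pics/{tag}.png',p);np.save(tag+'.npy',d)
    pose=(np.array(o['eef_pos']),o['eef_rot']);np.save(tag+'_pose.npy',np.r_[pose[0],pose[1]])
    return p,d,pose
E
python3 - <<'E'
from h import *
plan([.42,.22,.30],(.979,.204))
print({k:np.round(v,4).tolist() for k,v in ctrl.calibration('wrist').items()})
for q,b in [('cup',(355,145,383,166)),('tape',(422,156,460,190)),('jar',(304,158,329,182))]:
    W=cloud('top',np.load('top0.npy'))[b[1]:b[3],b[0]:b[2]].reshape(-1,3); s=W[W[:,2]>.015];print(q,s.min(0).round(3),s.max(0).round(3))
E
```

```text
t 0.7 pos [0.1627 0.5515 0.2313] F [-0.21  0.43 -0.27] op 0.999
tool axes cols
 [[ 0.     0.283  0.959]
 [-0.     0.959 -0.283]
 [-1.    -0.     0.   ]]
shift cm now axes [ -6.87 -24.52  34.06]
rotvec 1 [ 1.079  0.    -0.   ]
rotvec -1 [-2.063  0.     0.   ]
{'mtx': [[302.5622, 0.0, 316.1323], [0.0, 302.5622, 195.1977], [0.0, 0.0, 1.0]], 'distortion': [0.0009, 0.0, 0.0, 0.0, 0.0], 'tool_from_camera': [[-0.0, -0.2988, 0.9543, -0.1433], [1.0, -0.0001, 0.0, 0.0001], [0.0001, 0.9543, 0.2988, -0.0765], [0.0, 0.0, 0.0, 1.0]]}
cup [ 0.399 -0.187  0.019] [ 0.753 -0.014  1.213]
tape [ 0.399 -0.408  0.015] [ 0.734 -0.014  1.213]
jar [ 0.399 -0.03   0.016] [0.707 0.026 1.213]
```

```bash
python3 -m creep '1 -0.9 -3 4.2 0 0 0;1 -0.9 -3 4.2 0 0 0;1 -0.9 -3 4.2 0 0 0;1 -0.9 -3 4.2 0 0 0;1 -0.9 -3 4.2 0 0 0;1 -0.9 -3 4.2 0 0 0;1 -0.9 -3 4.2 0 0 0;1 -0.9 -3 4.2 0 0 0'; python3 -m creep '1 0 0 0 0.18 0 0;1 0 0 0 0.18 0 0;1 0 0 0 0.18 0 0;1 0 0 0 0.18 0 0;1 0 0 0 0.18 0 0;1 0 0 0 0.18 0 0;1 0 0 0 0 0 0'; python3 -c "
from h import *
plan([.42,.22,.30],(.979,.204))
shot('wrist','w1')
for q in ['pin_mid','slat_end','saw_jig']: print(q,ctrl.find_in(q,'wrist'))"
```

```text
time_s: 1.7
eef_pos: [0.4228, 0.2195, 0.3059]
eef_rot: [0.701, 0.099, 0.699, -0.098]
wrist_force: [-0.0, 0.2, 0.2]
opening: 1.005
time_s: 2.58
eef_pos: [0.4261, 0.2152, 0.3076]
eef_rot: [0.543, 0.457, 0.54, -0.453]
wrist_force: [-0.6, -0.2, 0.1]
opening: 0.999
t 2.575 pos [0.4261 0.2152 0.3076] F [-0.59 -0.25  0.11] op 0.999
tool axes cols
 [[ 0.007  0.985  0.171]
 [ 0.001  0.171 -0.985]
 [-1.     0.007 -0.   ]]
shift cm now axes [ 0.76 -0.53 -0.58]
rotvec 1 [-0.033 -0.    -0.007]
rotvec -1 [ 3.108 -0.011  0.   ]
pin_mid [{'rect': [342.1, 149.7, 359.7, 169.5], 'confidence': 0.48}, {'rect': [341.5, 179.8, 363.3, 344.2], 'confidence': 0.38}]
slat_end [{'rect': [341.7, 181.5, 364.0, 344.8], 'confidence': 0.87}]
saw_jig [{'rect': [313.3, 52.2, 380.5, 347.0], 'confidence': 0.67}]
```

View pics/w1.png

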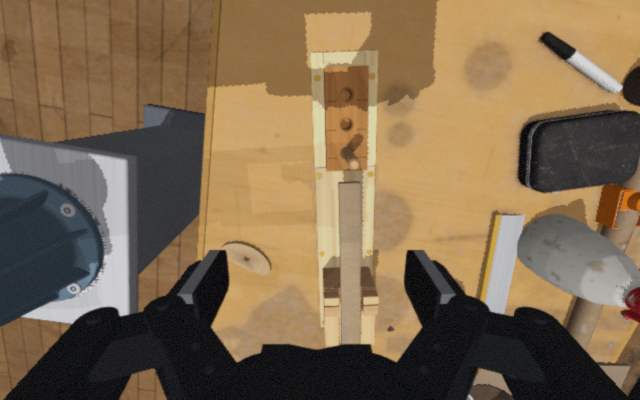

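The wrist picture shows the far hole at (346,94), the middle hole at (346,124), the pin top at about (354,165) leaning down the image by perspective, and the slat end at (348,183).

```bash
python3 - <<'E'
from h import *
d=np.load('w1.npy');pp=np.load('w1_pose.npy');W=cloud('wrist',d,(pp[:3],pp[3:]))
Z=W[...,2]
im=cv2.imread('pics/w1.png')
c=im[45:200,300:400];cv2.imwrite('pics/w1c.png',cv2.resize(c,None,fx=5,fy=5,interpolation=cv2.INTER_CUBIC)[:, :])
m=np.zeros_like(Z,bool);m[55:345,300:390]=1
def show(l,s):
    r=cv2.minAreaRect(s[:,:2].astype(np.float32));print(l,len(s),np.median(s[:,2]).round(4),'c',np.round(r[0],4),np.round(r[1],4),round(r[2],2),'mean',s.mean(0).round(4))
m2=m.copy();m2[172:]=0
show('railtop',W[m2&(abs(Z-.04)<.005)])
m3=m.copy();m3[:180]=0;m3[262:]=0
s=W[m3&(abs(Z-.08)<.006)];show('slat',s)
u,sv,vt=np.linalg.svd(s[:,:2]-s[:,:2].mean(0),full_matrices=False);print(vt[0])
m4=m.copy();m4[180:]=0
show('pin>.09',W[m4&(Z>.09)]);show('pintop',W[m4&(Z>.115)])
show('base',W[m2&(abs(Z-.012)<.005)])
print('table',np.median(Z[230:270,225:300]))
for v in range(84,106,2): print(v,(Z[v,334:360:2]*1000).round().astype(int))
for v in range(115,134,2): print(v,(Z[v,334:360:2]*1000).round().astype(int))
E
```

```text
railtop 3993 0.0408 c [0.459  0.2724] [0.0562 0.1342] 11.77 mean [0.4574 0.2783 0.0408]
slat 1707 0.0808 c [0.485  0.1451] [0.0276 0.1123] 12.3 mean [0.4843 0.1481 0.0807]
[ 0.2132337  -0.97700122]
pin>.09 226 0.1218 c [0.4444 0.2603] [0.0134 0.0874] 38.33 mean [0.4534 0.2463 0.1927]
pintop 175 0.1227 c [0.4444 0.2603] [0.0134 0.0874] 38.33 mean [0.4504 0.2495 0.2192]
base 3002 0.0128 c [0.458  0.2768] [0.09   0.1605] 11.72 mean [0.451  0.2914 0.0128]
table 0.0007543154523559081
84 [41 40 41 40 41 41 43 41 41 41 41 41 41]
86 [41 42 39 40 42 40 42 41 39 41 41 42 42]
88 [42 40 40 40 41 40 39 39 40 41 41 41 41]
90 [39 41 42 42 40  4  4 17 34 40 41 42 41]
92 [41 40 42 40  5  5  5  4 22 39 40 42 40]
94 [42 41 39 41  3  6  4  4 13 35 41 42 41]
96 [42 40 41 41  4  5  5  4 13 39 41 41 41]
98 [ 39  40 451  41   6   2 451   6  24  41  41  40  40]
100 [43 41 41 41 40  5  5 24 40 42 42 41 40]
102 [41 41 43 41 40 41 40 41 40 41 39 42 41]
104 [40 41 40 41 41 41 40 41 40 42 40 40 41]
115 [42 42 40 40 40 41 41 42 39 40 41 41 41]
117 [42 40 41 42 40 41 42 39 41 40 41 42 39]
119 [41 42 41 41 41 39  4  6 39 41 40 40 41]
121 [43 41 41 41  4  4  5  5 16 40 41 41 40]
123 [40 40 42 41  5  6  6  4 14 37 41 40 42]
125 [ 40 451  42  41   4   6   5   4  16  37  42  41  39]
127 [40 41 40 42  6  5  6 11 26 40 42 41 41]
129 [41 41 41 40 40 26 23 30 39 40 41 41 41]
131 [40 40 40 42 39 41 40 41 40 41 41 41 40]
133 [41 41 41 41 41 43 41 41 40 42 40 41 41]
```

View pics/w1c.png

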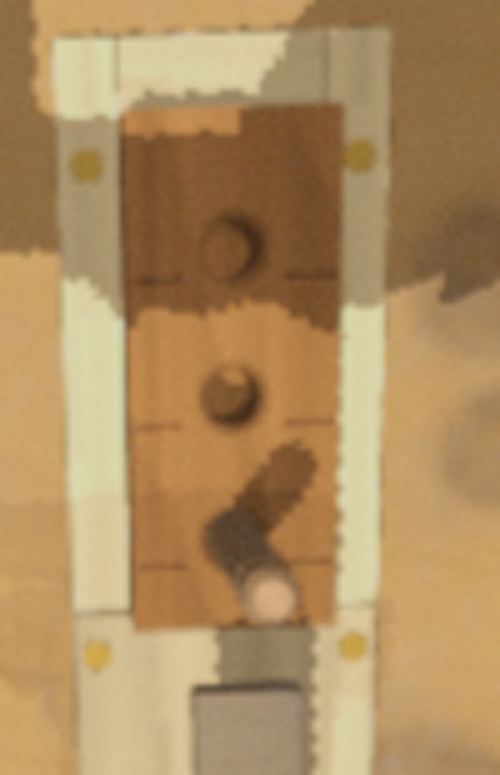

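```bash
cat >> h.py <<'E'
def px2w(n,uv,z,pose=None):
    c=ctrl.calibration(n);K=np.array(c['mtx']);D=np.array(c['distortion'])
    r=np.r_[cv2.undistortPoints(np.array([[uv]],float),K,D).ravel(),1]
    if n=='wrist':
        T=np.array(c['tool_from_camera']);R=rot(pose[3:]).as_matrix();o=R@T[:3,3]+pose[:3];dr=R@T[:3,:3]@r
    else:
        R=np.array(c['R']);o=-R.T@np.array(c['t']);dr=R.T@r
    return o+dr*(z-o[2])/dr[2]
E
python3 - <<'E'
from h import *
pp=np.load('w1_pose.npy')
for l,uv,z in [('far',(346.4,94.4),.04),('mid',(346.4,124),.04),('pintop',(354,164.4),.122),('slat end mid',(349.5,182.5),.08)]: print(l,px2w('wrist',uv,z,pp).round(4))
W=cloud('wrist',np.load('w1.npy'),(pp[:3],pp[3:]))
s=W[155:175,345:365].reshape(-1,3);s=s[(s[:,2]>.117)&(s[:,2]<.13)];print(s.mean(0),len(s))
E
```

```text
far [0.452 0.305 0.04 ]
mid [0.4595 0.2685 0.04  ]
pintop [0.467  0.2316 0.122 ]
slat end mid [0.4732 0.2003 0.08  ]
[0.46662534 0.23214758 0.12146183] 119
```

```bash
python3 -c "
from h import *
plan([.467,.2315,.16],(.979,.2036))"
```

```text
t 2.775 pos [0.4261 0.2152 0.3076] F [ 0.13 -0.05  0.14] op 0.999
tool axes cols
 [[ 0.007  0.985  0.172]
 [ 0.001  0.172 -0.985]
 [-1.     0.007 -0.   ]]
shift cm now axes [14.78  4.21 -0.9 ]
rotvec 1 [-0.032 -0.    -0.007]
rotvec -1 [ 3.11 -0.01  0.  ]
```

```bash
python3 -m creep '1 0 2.1 -0.4 0 0 -0.007;1 0 2.1 -0.4 -0.032 0 0;1 3.7 0 0 0 0 0;1 3.7 0 0 0 0 0;1 3.7 0 0 0 0 0;1 3.7 0 0 0 0 0;1 0 0 0 0 0 0'; python3 -c "
from h import *
plan([.467,.2315,.085],(.979,.2036))"
```

```text
time_s: 3.65
eef_pos: [0.4687, 0.2313, 0.1571]
eef_rot: [0.553, 0.443, 0.551, -0.441]
wrist_force: [0.1, 1.4, 0.0]
opening: 0.998
t 3.65 pos [0.4687 0.2313 0.1571] F [0.07 1.41 0.03] op 0.998
tool axes cols
 [[ 0.003  0.976  0.219]
 [ 0.001  0.219 -0.976]
 [-1.     0.003 -0.   ]]
shift cm now axes [ 7.21 -0.18 -0.06]
rotvec 1 [ 0.015 -0.    -0.003]
rotvec -1 [-3.126  0.005 -0.   ]
```

```bash
python3 -m creep '1 2.4 -0.2 -0.1 0.015 0 -0.003;1 2.4 0 0 0 0 0;1 2.3 0 0 0 0 0;1 0 0 0 0 0 0'; python3 -c "
from h import *
plan([.467,.2315,.085],(.979,.2036))
shot('wrist','w2')"
```

```text
time_s: 4.15
eef_pos: [0.4721, 0.2334, 0.0921]
eef_rot: [0.552, 0.448, 0.547, -0.442]
wrist_force: [0.3, -0.5, 0.5]
opening: 0.997
t 4.15 pos [0.4721 0.2334 0.0921] F [ 0.32 -0.51  0.5 ] op 0.997
tool axes cols
 [[ 0.01   0.978  0.208]
 [ 0.003  0.208 -0.978]
 [-1.     0.011 -0.001]]
shift cm now axes [ 0.7  -0.55  0.07]
rotvec 1 [ 0.005 -0.001 -0.011]
rotvec -1 [-3.137e+00  1.700e-02 -1.000e-03]
```

View pics/w2.png

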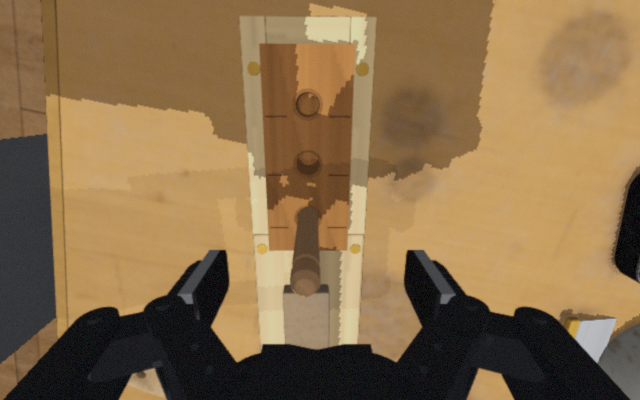

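The pin's top is at (306,285), between the fingers (225 and 408) but about 5 mm to the left, which agrees with the computed −0.55 cm. I correct that and close.

```bash
python3 -m creep '1 0.7 -0.5 0.1 0.005 0 -0.011;1 0 0 0 0 0 0'; python3 -c "
from h import *
plan([.467,.2315,.085],(.979,.2036))"
```

```text
time_s: 4.45
eef_pos: [0.4705, 0.2321, 0.0891]
eef_rot: [0.55, 0.448, 0.547, -0.444]
wrist_force: [-0.4, -1.0, -0.0]
opening: 0.999
t 4.45 pos [0.4705 0.2321 0.0891] F [-0.39 -0.95 -0.04] op 0.999
tool axes cols
 [[ 0.006  0.979  0.203]
 [ 0.002  0.203 -0.979]
 [-1.     0.006 -0.001]]
shift cm now axes [ 0.41 -0.36 -0.01]
rotvec 1 [-0.    -0.001 -0.006]
rotvec -1 [ 3.141e+00 -1.000e-02  1.000e-03]
```

```bash
python3 -m creep '1 0.4 -0.4 0 0 0 -0.006;1 0 -0.2 0 0 0 -0.003;1 0 0 0 0 0 0'; python3 -c "
from h import *
plan([.467,.2315,.085],(.979,.2036))"
```

```text
time_s: 4.82
eef_pos: [0.4649, 0.2309, 0.0859]
eef_rot: [0.548, 0.446, 0.549, -0.446]
wrist_force: [0.2, -0.2, 1.0]
opening: 1.0
t 4.825 pos [0.4649 0.2309 0.0859] F [ 0.18 -0.22  1.04] op 1.0
tool axes cols
 [[-0.002  0.979  0.204]
 [ 0.     0.204 -0.979]
 [-1.    -0.002 -0.001]]
shift cm now axes [ 0.09  0.22 -0.01]
rotvec 1 [ 0.    -0.001  0.002]
rotvec -1 [-3.142e+00 -2.000e-03 -1.000e-03]
```

```bash
python3 -m creep '1 0 0.15 0 0 0 0;1 0 0 0 0 0 0;0 0 0 0 0 0 0;0 0 0 0 0 0 0;0 0 0 0 0 0 0;0 0 0 0 0 0 0;0 0 0 0 0 0 0;0 0 0 0 0 0 0'; python3 -c "
from h import *
plan([.467,.2315,.085],(.979,.2036))
shot('wrist','w3')"
```

```text
time_s: 5.82
eef_pos: [0.4668, 0.2314, 0.0862]
eef_rot: [0.548, 0.446, 0.549, -0.446]
wrist_force: [0.2, 0.2, 0.6]
opening: 0.141
t 5.825 pos [0.4668 0.2314 0.0862] F [0.23 0.25 0.56] op 0.141
tool axes cols
 [[-0.001  0.979  0.204]
 [ 0.001  0.204 -0.979]
 [-1.    -0.001 -0.001]]
shift cm now axes [ 0.12  0.02 -0.01]
rotvec 1 [ 0.    -0.001  0.001]
rotvec -1 [-3.142e+00 -2.000e-03 -1.000e-03]
```

View pics/w3.png

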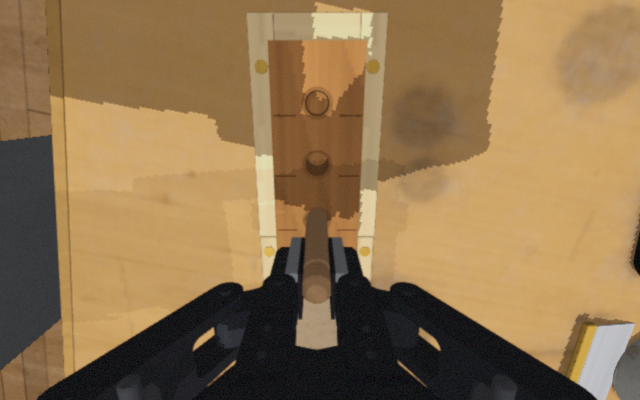

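The pads hold the pin at (316,270), with an opening of 0.14 that fits a 14 mm dowel. I lift it straight up.

```bash
python3 -m creep '0 -1.2 0 0 0 0 0;0 -1.2 0 0 0 0 0;0 -1.2 0 0 0 0 0;0 -1.2 0 0 0 0 0;0 0 0 0 0 0 0'; python3 -c "
from h import *
plan([.4522,.305,.135],(.979,.2036))"
```

```text
time_s: 6.5
eef_pos: [0.4675, 0.2315, 0.1387]
eef_rot: [0.549, 0.447, 0.549, -0.446]
wrist_force: [0.1, 0.1, 0.9]
opening: 0.139
t 6.5 pos [0.4675 0.2315 0.1387] F [0.1  0.14 0.88] op 0.139
tool axes cols
 [[ 0.001  0.979  0.204]
 [ 0.001  0.204 -0.979]
 [-1.     0.001 -0.001]]
shift cm now axes [ 0.38  0.   -7.51]
rotvec 1 [ 0.    -0.001 -0.001]
rotvec -1 [-3.141e+00  2.000e-03 -1.000e-03]
```

```bash
python3 -m creep '0 0 0 -1.9 0 0 0;0 0 0 -1.9 0 0 0;0 0 0 -1.8 0 0 0;0 0 0 -1.7 0 0 0;0 0 0 0 0 0 0;0 0 0 0 0 0 0'; python3 -c "
from h import *
plan([.4522,.305,.135],(.979,.2036))"
```

```text
time_s: 7.25
eef_pos: [0.4499, 0.3082, 0.1371]
eef_rot: [0.548, 0.446, 0.55, -0.446]
wrist_force: [-0.7, -0.3, 0.3]
opening: 0.138
t 7.25 pos [0.4499 0.3082 0.1371] F [-0.7  -0.26  0.29] op 0.138
tool axes cols
 [[-0.002  0.979  0.205]
 [ 0.     0.205 -0.979]
 [-1.    -0.002 -0.001]]
shift cm now axes [0.21 0.16 0.36]
rotvec 1 [ 0.001 -0.001  0.002]
rotvec -1 [-3.141e+00 -3.000e-03 -1.000e-03]
```

```bash
python3 -m creep '0 0 0.15 0.3 0 0 0.002;0 0 0 0 0 0 0;0 0 0 0 0 0 0'; python3 -c "
from h import *
plan([.4520,.305,.135],(.979,.2036))
shot('wrist','w4');shot('scene','s4')
im=cv2.imread('pics/s4.png')[240:390,250:360];cv2.imwrite('pics/s4c.png',cv2.resize(im,None,fx=4,fy=4,interpolation=2))"
```

```text
time_s: 7.62
eef_pos: [0.4526, 0.3041, 0.1371]
eef_rot: [0.548, 0.446, 0.549, -0.446]
wrist_force: [0.7, 0.2, 0.2]
opening: 0.142
t 7.625 pos [0.4526 0.3041 0.1371] F [0.71 0.25 0.21] op 0.142
tool axes cols
 [[-0.     0.979  0.203]
 [ 0.     0.203 -0.979]
 [-1.    -0.    -0.001]]
shift cm now axes [ 0.21 -0.04 -0.1 ]
rotvec 1 [-0.001 -0.001  0.   ]
rotvec -1 [3.141e+00 0.000e+00 1.000e-03]
```

View pics/w4.png

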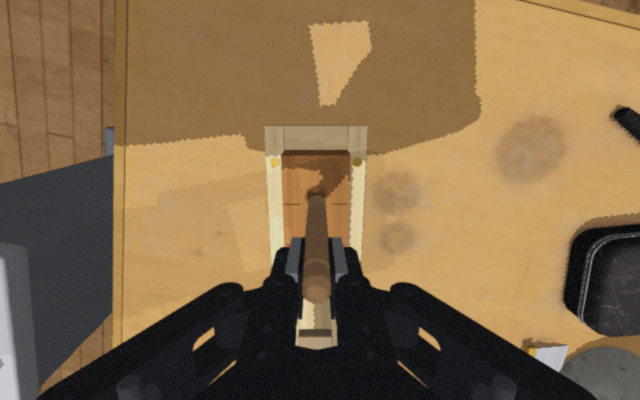

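View pics/s4c.png

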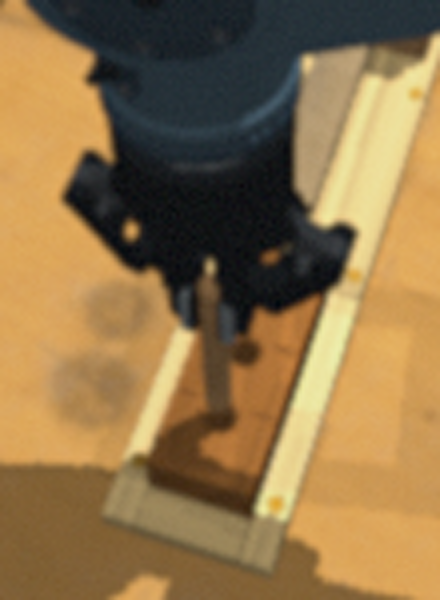

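The pin's foot covers the far hole in both views (the hole mouth shows round the foot at (316,195) in the wrist picture). I lower it in steps and watch the force.

```bash
python3 -m creep '0 0 0 -0.1 0 0 0;0 0.8 0 0 0 0 0;0 0.6 0 0 0 0 0;0 0.4 0 0 0 0 0;0 0 0 0 0 0 0'; python3 -c "
from h import *
plan([.4520,.305,.0862],(.979,.2036))"
```

```text
time_s: 8.35
eef_pos: [0.4518, 0.3051, 0.1172]
eef_rot: [0.548, 0.446, 0.549, -0.447]
wrist_force: [0.5, -0.3, -0.4]
opening: 0.14
t 8.35 pos [0.4518 0.3051 0.1172] F [ 0.47 -0.31 -0.36] op 0.14
tool axes cols
 [[-0.001  0.979  0.203]
 [ 0.     0.203 -0.979]
 [-1.    -0.001 -0.   ]]
shift cm now axes [3.1  0.02 0.01]
rotvec 1 [-0.001 -0.     0.001]
rotvec -1 [3.141e+00 2.000e-03 1.000e-03]
```

```bash
python3 -m creep '0 0.8 0 0 0 0 0;0 0.7 0 0 0 0 0;0 0.7 0 0 0 0 0;0 0.4 0 0 0 0 0;0 0 0 0 0 0 0'; python3 -c "
from h import *
plan([.4520,.305,.0862],(.979,.2036))"
```

```text
time_s: 8.98
eef_pos: [0.4517, 0.305, 0.0891]
eef_rot: [0.548, 0.446, 0.549, -0.447]
wrist_force: [0.1, -0.4, 0.2]
opening: 0.138
t 8.975 pos [0.4517 0.305  0.0891] F [ 0.11 -0.44  0.18] op 0.138
tool axes cols
 [[-0.002  0.979  0.203]
 [-0.     0.203 -0.979]
 [-1.    -0.002 -0.   ]]
shift cm now axes [0.29 0.03 0.01]
rotvec 1 [-0.001 -0.     0.002]
rotvec -1 [3.141e+00 3.000e-03 0.000e+00]
```

```bash
python3 -m creep '0 0.3 0 0 0 0 0;0 0 0 0 0 0 0;0.3 0 0 0 0 0 0;0.6 0 0 0 0 0 0;1 0 0 0 0 0 0;1 0 0 0 0 0 0;1 0 0 0 0 0 0;1 0 0 0 0 0 0'; python3 -c "
from h import *
plan([.4520,.305,.0862],(.979,.2036))"
```

```text
time_s: 9.98
eef_pos: [0.4524, 0.3054, 0.0869]
eef_rot: [0.548, 0.447, 0.549, -0.446]
wrist_force: [-0.5, 0.0, 0.6]
opening: 0.999
t 9.975 pos [0.4524 0.3054 0.0869] F [-0.49  0.02  0.57] op 0.999
tool axes cols
 [[ 0.     0.979  0.203]
 [ 0.001  0.203 -0.979]
 [-1.     0.    -0.001]]
shift cm now axes [ 0.07 -0.05  0.03]
rotvec 1 [-0.001 -0.001 -0.   ]
rotvec -1 [ 3.141e+00 -0.000e+00  1.000e-03]
```

```bash
python3 -m creep '1 -3 0 0 0 0 0;1 -4 0 0 0 0 0;1 -4 0 0 0 0 0;1 0 0 0 0 0 0;1 0 0 0 0 0 0'; python3 - <<'E'
from h import *
plan([.4944,.102,.19],(.979,.2036))
p,d,pose=shot('wrist','w5');pp=np.r_[pose[0],pose[1]]
W=cloud('wrist',d,pose);Z=W[...,2]
m=np.zeros_like(Z,bool);m[100:360,240:400]=1
s=W[m&(Z>.117)&(Z<.127)];print('top',s.mean(0),len(s))
E
```

```text
time_s: 10.6
eef_pos: [0.4514, 0.3048, 0.1984]
eef_rot: [0.548, 0.446, 0.549, -0.447]
wrist_force: [0.1, 0.4, -0.3]
opening: 0.999
t 10.6 pos [0.4514 0.3048 0.1984] F [ 0.13  0.38 -0.3 ] op 0.999
tool axes cols
 [[-0.003  0.979  0.203]
 [-0.001  0.203 -0.979]
 [-1.    -0.003 -0.   ]]
shift cm now axes [ 0.84  0.1  20.73]
rotvec 1 [-0.001 -0.     0.003]
rotvec -1 [3.141 0.005 0.   ]
top [0.45230701 0.30636437 0.12148121] 237
```

View pics/w5.png

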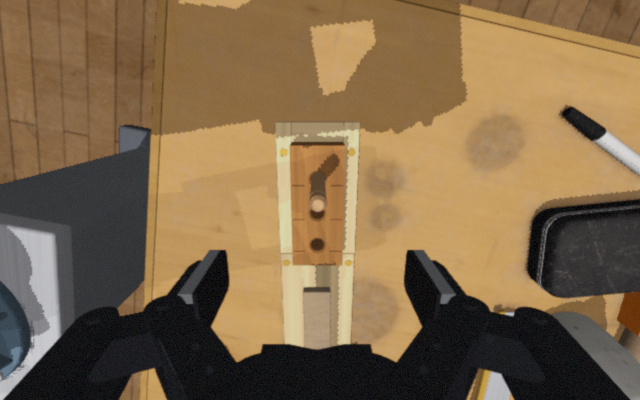

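The pin stands in the far hole, with its top at (317,203), 0.1215 m high at (0.452, 0.306), which is home and upright. The near and middle holes are empty. Next I move over the slat.

```bash
python3 -m creep '1 0 0 4.5 0 0 0;1 0 0 4.5 0 0 0;1 0 0 4.5 0 0 0;1 0 0 3.5 0 0 0;1 0 0 2.5 0 0 0;1 0 0 0 0 0 0;1 0 0 0 0 0 0'; python3 - <<'E'
from h import *
plan([.4944,.102,.13],(.979,.2036))
p,d,pose=shot('wrist','w6')
W=cloud('wrist',d,pose);Z=W[...,2]
m=np.zeros_like(Z,bool);m[100:345,240:400]=1
s=W[m&(Z>.073)&(Z<.087)];print(cv2.minAreaRect(s[:,:2].astype(np.float32)),np.median(s[:,2]),len(s))
E
```

```text
time_s: 11.52
eef_pos: [0.487, 0.1089, 0.1888]
eef_rot: [0.544, 0.442, 0.553, -0.45]
wrist_force: [-0.7, -0.0, 0.6]
opening: 1.001
t 11.525 pos [0.487  0.1089 0.1888] F [-0.72 -0.04  0.58] op 1.001
tool axes cols
 [[-0.018  0.979  0.204]
 [-0.001  0.204 -0.979]
 [-1.    -0.018 -0.003]]
shift cm now axes [5.86 0.69 0.84]
rotvec 1 [ 0.001 -0.003  0.018]
rotvec -1 [-3.141 -0.028 -0.004]
((0.5011581182479858, 0.0661175474524498), (0.07602471113204956, 0.24408501386642456), 12.171357154846191) 0.08056502298122634 9930
```

View pics/w6.png

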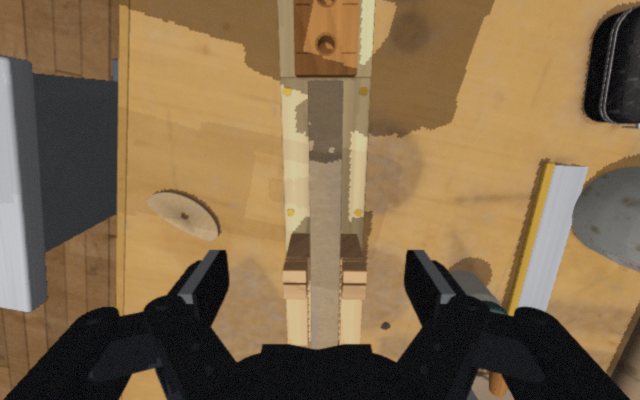

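The slat runs up the middle from (325,80) (its end) to (325,345), with the cheeks at (297,265) and (352,265). The jaws straddle it.

```bash
python3 - <<'E'
from h import *
d=np.load('w6.npy');pp=np.load('w6_pose.npy');W=cloud('wrist',d,(pp[:3],pp[3:]));Z=W[...,2]
m=np.zeros_like(Z,bool);m[70:230,290:365]=1
s=W[m&(Z>.073)&(Z<.087)]
r=cv2.minAreaRect(s[:,:2].astype(np.float32));print(r,len(s))
c=s[:,:2].mean(0);v=np.linalg.svd(s[:,:2]-c,full_matrices=False)[2][0];v*=np.sign(v[1]);print('c',c,'axis',v)
j=np.array([-.2036,.979]);print('end overhang',((s[:,:2]-[.5066,.0433])@j).max())
print('at y60',c+v*(([.4944,.102]-c)@v))
m=np.zeros_like(Z,bool);m[230:300,270:380]=1
s=W[m&(Z>.089)&(Z<.1)];print('cheeks',cv2.minAreaRect(s[:,:2].astype(np.float32)))
E
```

```text
((0.48674634099006653, 0.13814738392829895), (0.028165629133582115, 0.12564297020435333), 12.33367919921875) 4950
c [0.48565297 0.14269278] axis [-0.21274771  0.97710717]
end overhang 0.15959848195378534
at y60 [0.49450798 0.10202351]
cheeks ((0.5094675421714783, 0.02914365381002426), (0.07569202780723572, 0.030691973865032196), 11.614092826843262)
```

```bash
python3 -m creep '1 0 0.7 0.8 0 -0.003 0.018;1 0 0 0 0 0 0;1 3 0 0 0 0 0;1 3 0 0 0 0 0;1 0 0 0 0 0 0;1 0 0 0 0 0 0'; python3 - <<'E'
from h import *
plan([.4945,.102,.054],(.979,.2036))
E
```

```text
time_s: 12.32
eef_pos: [0.4971, 0.1051, 0.1291]
eef_rot: [0.551, 0.446, 0.549, -0.444]
wrist_force: [0.7, -0.8, -0.0]
opening: 0.997
t 12.325 pos [0.4971 0.1051 0.1291] F [ 0.7  -0.8  -0.02] op 0.997
tool axes cols
 [[ 0.005  0.978  0.209]
 [ 0.     0.209 -0.978]
 [-1.     0.005  0.001]]
shift cm now axes [ 7.51 -0.36  0.24]
rotvec 1 [ 0.006  0.001 -0.005]
rotvec -1 [-3.136e+00  7.000e-03  1.000e-03]
```

```bash
python3 -m creep '1 2 -0.3 0.2 0.006 0 -0.005;1 2 0 0 0 0 0;1 2 0 0 0 0 0;1 1 0 0 0 0 0;1 0 0 0 0 0 0;1 0 0 0 0 0 0'; python3 - <<'E'
from h import *
plan([.4945,.102,.054],(.979,.2036))
E
```

```text
time_s: 13.08
eef_pos: [0.4969, 0.102, 0.0584]
eef_rot: [0.55, 0.447, 0.546, -0.446]
wrist_force: [0.2, 0.3, -0.7]
opening: 0.999
t 13.075 pos [0.4969 0.102  0.0584] F [ 0.15  0.33 -0.75] op 0.999
tool axes cols
 [[ 0.005  0.979  0.202]
 [-0.001  0.202 -0.979]
 [-1.     0.005  0.002]]
shift cm now axes [ 0.44 -0.24 -0.05]
rotvec 1 [-0.001  0.002 -0.005]
rotvec -1 [ 3.14  -0.008 -0.004]
```

```bash
python3 -m creep '1 0.4 -0.2 0 0 0.002 -0.005;1 0 0 0 0 0 0;1 0 0 0 0 0 0'; python3 - <<'E'
from h import *
plan([.4945,.102,.054],(.979,.2036))
E
```

```text
time_s: 13.45
eef_pos: [0.496, 0.1015, 0.0556]
eef_rot: [0.549, 0.447, 0.547, -0.446]
wrist_force: [-0.2, 0.0, 0.5]
opening: 0.998
t 13.45 pos [0.496  0.1015 0.0556] F [-0.18  0.03  0.48] op 0.998
tool axes cols
 [[ 0.002  0.979  0.202]
 [-0.001  0.202 -0.979]
 [-1.     0.002  0.001]]
shift cm now axes [ 0.16 -0.14 -0.08]
rotvec 1 [-0.001  0.001 -0.002]
rotvec -1 [ 3.14e+00 -3.00e-03 -2.00e-03]
```

```bash
python3 -m creep '1 0.1 -0.2 -0.1 0 0.001 -0.002;1 0 0 0 0 0 0;0.4 0 0 0 0 0 0;0.4 0 0 0 0 0 0;0.4 0 0 0 0 0 0;0.4 0 0 0 0 0 0'; python3 - <<'E'
from h import *
plan([.4945,.102,.054],(.979,.2036))
E
```

```text
time_s: 14.2
eef_pos: [0.4939, 0.1022, 0.0548]
eef_rot: [0.548, 0.447, 0.548, -0.446]
wrist_force: [0.1, -0.6, -0.3]
opening: 0.403
t 14.2 pos [0.4939 0.1022 0.0548] F [ 0.14 -0.58 -0.26] op 0.403
tool axes cols
 [[ 0.001  0.979  0.202]
 [ 0.     0.202 -0.979]
 [-1.     0.001  0.   ]]
shift cm now axes [0.08 0.06 0.03]
rotvec 1 [-0.001  0.    -0.001]
rotvec -1 [ 3.14e+00 -1.00e-03 -0.00e+00]
```

```bash
python3 -m creep '0.2 0 0 0 0 0 0;0 0 0 0 0 0 0;0 0 0 0 0 0 0;0 0 0 0 0 0 0'; python3 - <<'E'
from h import *
plan([.4737,.202,.0548],(.979,.2036))
p,d,pose=shot('wrist','w7')
W=cloud('wrist',d,pose);Z=W[...,2]
m=np.zeros_like(Z,bool);m[40:230,280:365]=1
s=W[m&(Z>.07)&(Z<.09)]
A=np.c_[s[:,:2]-s[:,:2].mean(0),np.ones(len(s))];print('plane',np.linalg.lstsq(A,s[:,2],rcond=None)[0])
E
```

```text
time_s: 14.7
eef_pos: [0.4939, 0.1022, 0.055]
eef_rot: [0.548, 0.447, 0.548, -0.446]
wrist_force: [0.0, -0.2, 0.1]
opening: 0.329
t 14.7 pos [0.4939 0.1022 0.055 ] F [ 0.03 -0.17  0.11] op 0.329
tool axes cols
 [[ 0.001  0.979  0.202]
 [ 0.     0.202 -0.979]
 [-1.     0.001  0.   ]]
shift cm now axes [  0.02   0.04 -10.19]
rotvec 1 [-0.001  0.    -0.001]
rotvec -1 [ 3.14e+00 -1.00e-03 -0.00e+00]
plane [-0.00058436 -0.00087479  0.08061971]
```

View pics/w7.png

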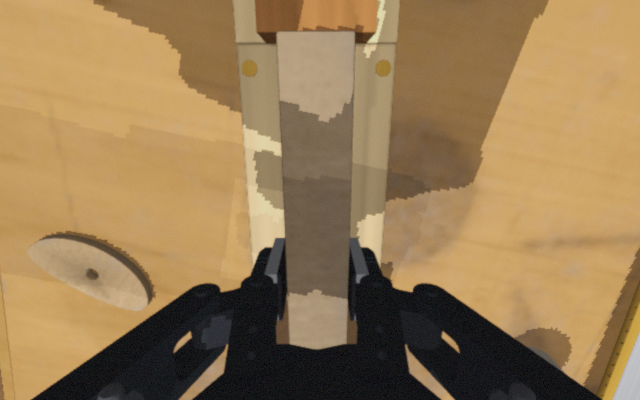

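The pads hold the slat by its sides (285 and 352, row 280), and it is level (slope under 0.001). I slide it slowly outward.

```bash
python3 -m creep '0 0 0 -0.5 0 0 0;0 0 0 -0.7 0 0 0;0 0 0 -0.7 0 0 0;0 0 0 -0.7 0 0 0;0 0 0 0 0 0 0'; python3 - <<'E'
from h import *
plan([.4737,.202,.0550],(.979,.2036))
E
```

```text
time_s: 15.38
eef_pos: [0.4882, 0.1298, 0.0549]
eef_rot: [0.549, 0.447, 0.548, -0.446]
wrist_force: [-0.3, 0.3, 1.0]
opening: 0.335
t 15.375 pos [0.4882 0.1298 0.0549] F [-0.32  0.31  1.01] op 0.335
tool axes cols
 [[ 0.001  0.979  0.203]
 [ 0.     0.203 -0.979]
 [-1.     0.001 -0.   ]]
shift cm now axes [-0.01  0.05 -7.36]
rotvec 1 [-0.001 -0.    -0.001]
rotvec -1 [ 3.141e+00 -1.000e-03  0.000e+00]
```

Moved 28 mm with almost no force and no tilt.

```bash
python3 -m creep '0 0 0 -0.7 0 0 0;0 0 0 -0.8 0 0 0;0 0 0 -0.8 0 0 0;0 0 0 -0.8 0 0 0;0 0 0 -0.7 0 0 0;0 0 0 0 0 0 0'; python3 - <<'E'
from h import *
plan([.4737,.202,.0550],(.979,.2036))
E
```

```text
time_s: 16.12
eef_pos: [0.4797, 0.1699, 0.0548]
eef_rot: [0.549, 0.446, 0.548, -0.446]
wrist_force: [-0.2, -0.7, -0.9]
opening: 0.327
t 16.125 pos [0.4797 0.1699 0.0548] F [-0.23 -0.71 -0.85] op 0.327
tool axes cols
 [[ 0.001  0.979  0.203]
 [ 0.     0.203 -0.979]
 [-1.     0.001 -0.   ]]
shift cm now axes [-0.02  0.06 -3.26]
rotvec 1 [-0.    -0.    -0.001]
rotvec -1 [ 3.141e+00 -1.000e-03  0.000e+00]
```

```bash
python3 -m creep '0 0 0 -0.7 0 0 0;0 0 0 -0.7 0 0 0;0 0 0 -0.6 0 0 0;0 0 0 -0.5 0 0 0;0 0 0 0 0 0 0'; python3 - <<'E'
from h import *
plan([.4737,.202,.0550],(.979,.2036))
p,d,pose=shot('wrist','w8')
E
```

```text
time_s: 16.75
eef_pos: [0.4743, 0.196, 0.0548]
eef_rot: [0.548, 0.446, 0.548, -0.446]
wrist_force: [-0.2, -0.0, -0.1]
opening: 0.332
t 16.75 pos [0.4743 0.196  0.0548] F [-0.2  -0.   -0.15] op 0.332
tool axes cols
 [[ 0.     0.979  0.203]
 [ 0.     0.203 -0.979]
 [-1.     0.    -0.   ]]
shift cm now axes [-0.02  0.06 -0.6 ]
rotvec 1 [-0.001 -0.    -0.   ]
rotvec -1 [ 3.141e+00 -1.000e-03  0.000e+00]
```

View pics/w8.png

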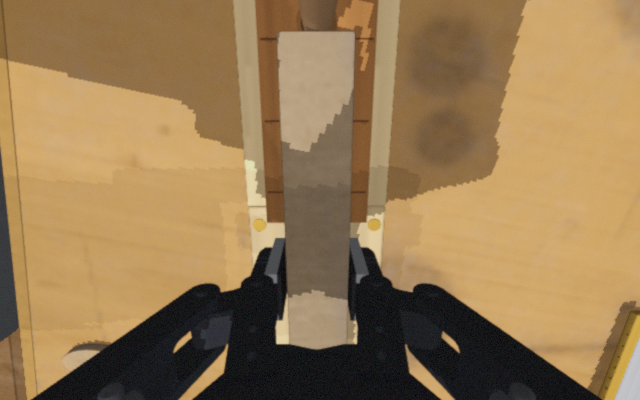

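The slat end (row 30) is just short of the pin (bottom edge at row 27, column 318), with a few mm to go. I creep on until the force shows contact.

```bash
python3 -m creep '0 0 0 -0.3 0 0 0;0 0 0 0 0 0 0;0 0 0 -0.2 0 0 0;0 0 0 0 0 0 0'; python3 - <<'E'
from h import *
plan([.4737,.202,.0550],(.979,.2036))
E
```

```text
time_s: 17.3
eef_pos: [0.4734, 0.2007, 0.0548]
eef_rot: [0.548, 0.447, 0.548, -0.446]
wrist_force: [-0.0, 0.5, -0.1]
opening: 0.327
t 17.3 pos [0.4734 0.2007 0.0548] F [-0.04  0.51 -0.13] op 0.327
tool axes cols
 [[ 0.     0.979  0.202]
 [ 0.     0.202 -0.979]
 [-1.     0.     0.   ]]
shift cm now axes [-0.02  0.05 -0.12]
rotvec 1 [-0.001  0.    -0.   ]
rotvec -1 [ 3.14e+00 -1.00e-03 -0.00e+00]
```

```bash
python3 -m creep '0 0 0 -0.15 0 0 0;0 0 0 0 0 0 0'; python3 -m creep '0 0 0 -0.15 0 0 0;0 0 0 0 0 0 0';python3 - <<'E'
from h import *
plan([.4737,.202,.0550],(.979,.2036))
E
```

```text
time_s: 17.55
eef_pos: [0.4731, 0.2022, 0.0548]
eef_rot: [0.548, 0.447, 0.548, -0.446]
wrist_force: [-0.4, 0.5, 0.2]
opening: 0.326
time_s: 17.8
eef_pos: [0.4731, 0.203, 0.0549]
eef_rot: [0.549, 0.446, 0.548, -0.447]
wrist_force: [0.5, -2.6, 0.4]
opening: 0.33
t 17.8 pos [0.4731 0.203  0.0549] F [ 0.5  -2.58  0.45] op 0.33
tool axes cols
 [[ 0.001  0.979  0.202]
 [-0.001  0.202 -0.979]
 [-1.     0.     0.001]]
shift cm now axes [-0.01  0.04  0.11]
rotvec 1 [-0.001  0.001 -0.   ]
rotvec -1 [ 3.14e+00 -1.00e-03 -2.00e-03]
```

The force along the groove is now −2.6 N, so the end has met the pin. I let it settle and check.

```bash
python3 -m creep '0 0 0 0 0 0 0;0 0 0 0 0 0 0;0 0 0 0 0 0 0'; python3 - <<'E'
from h import *
plan(None)
p,d,pose=shot('wrist','w9')
W=cloud('wrist',d,pose);Z=W[...,2]
m=np.zeros_like(Z,bool);m[10:235,280:360]=1
s=W[m&(Z>.072)&(Z<.088)];c=s.mean(0)
A=np.c_[s[:,:2]-c[:2],np.ones(len(s))];print('plane',np.linalg.lstsq(A,s[:,2],rcond=None)[0])
v=np.linalg.svd(s[:,:2]-c[:2],full_matrices=False)[2][0];print('axis',v,'overhang',np.percentile((s[:,:2]-[.5065,.0435])@[-.2036,.979],99.8))
p,d,_=shot('scene','s9');cv2.imwrite('pics/s9c.png',cv2.resize(p[120:390,230:400],None,fx=2.2,fy=2.2,interpolation=2))
for b in ['water_cup','tape_roll','slip_jar','pin_mid']: print(b,ctrl.find_in(b,'scene')[:1])
E
```

```text
time_s: 18.18
eef_pos: [0.4731, 0.2029, 0.0548]
eef_rot: [0.549, 0.446, 0.548, -0.447]
wrist_force: [0.6, -1.1, 0.9]
opening: 0.328
t 18.175 pos [0.4731 0.2029 0.0548] F [ 0.6  -1.14  0.87] op 0.328
tool axes cols
 [[ 0.001  0.979  0.202]
 [-0.001  0.202 -0.979]
 [-1.     0.001  0.001]]
plane [-0.00037447  0.00034707  0.08044349]
axis [ 0.20492991 -0.97877665] overhang 0.26702606010251906
water_cup [{'rect': [294.2, 149.5, 310.9, 177.7], 'confidence': 0.83}]
tape_roll [{'rect': [335.4, 126.5, 365.4, 143.5], 'confidence': 0.68}]
slip_jar []
pin_mid [{'rect': [300.2, 322.5, 310.0, 345.1], 'confidence': 0.55}]
```

View pics/w9.png

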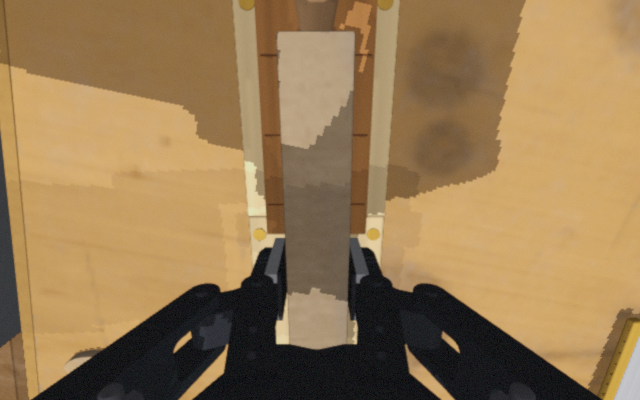

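View pics/s9c.png

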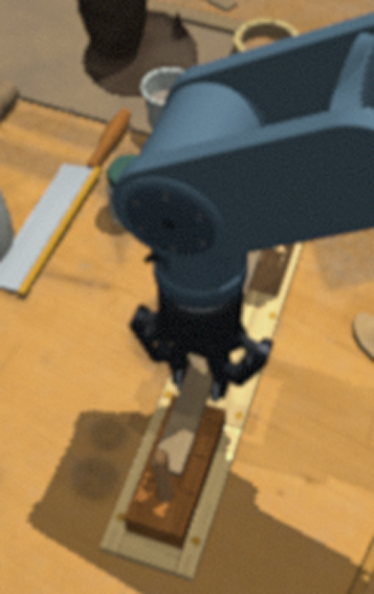

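The slat end (row 31) touches the pin (317,15). The scene view shows the pin upright at the slat's end, with the cup, tape and jar in place. The 267 mm overhang may include pin pixels, so I re-measure the end edge by pixel.

```bash
python3 - <<'E'
from h import *
pp=np.load('w9_pose.npy');j=np.array([-.2036,.979]);f=np.array([.5065,.0435])
for u in (285,345):
    g=cv2.cvtColor(cv2.imread('pics/w9.png'),6)[20:42,u-3:u+4].mean(1).round().astype(int);print(g)
    print((px2w('wrist',(u,31),.08,pp)[:2]-f)@j)
pa=np.load('w7_pose.npy');im=cv2.cvtColor(cv2.imread('pics/w7.png'),6);print(im[20:42,282:289].mean(1).round().astype(int))
print('slid',(pp[:2]-pa[:2])@j)
W=cloud('wrist',np.load('w9.npy'),(pp[:3],pp[3:]));Z=W[...,2]
s=W[0:36,280:360].reshape(-1,3)
for lo in (.084,.095): 
    q=s[(s[:,2]>lo)&(s[:,2]<.125)];print(len(q),q.mean(0) if len(q) else '',((q[:,:2]-f)@j).min() if len(q) else '')
S=cloud('scene',np.load('s9.npy'));q=S[315:350,295:315].reshape(-1,3);q=q[(q[:,2]>.112)&(q[:,2]<.128)];print('pin top scene',q.mean(0),q[:,2].max(),len(q))
E
```

```text
[ 97  98  98  97  96  96  97  96  97  96  99 123 156 162 163 164 164 164
 165 165 165 165]
0.2625938509404116
[118 119 119 125 132 126 115 111 105 100  97 124 153 158 159 159 159 159
 159 159 160 160]
0.2625644518505698
[ 92  92  93  92  93  92  93  93  92  92  92 120 154 159 161 162 162 162
 162 162 162 163]
slid 0.10286170988880994
885 [0.45255927 0.30290367 0.09537932] 0.2632076806130682
462 [0.45258433 0.30289245 0.10047347] 0.26375409829276997
pin top scene [0.44819441 0.31217434 0.11991588] 0.12492738966707828 52
```

```bash
python3 - <<'E'
from h import *
plan(None); print(ctrl.hand_in())
E
```

```text
t 18.475 pos [0.4731 0.2029 0.0549] F [ 0.23 -2.65  0.79] op 0.328
tool axes cols
 [[ 0.001  0.979  0.202]
 [-0.001  0.202 -0.979]
 [-1.     0.001  0.001]]
the job is handed in; nothing more can be done
None
```

I moved the stop pin from the near hole to the farthest one, then slid the slat outward to it, and handed the job in at 18.5 s with the gripper still holding the slat. The hand-in gives no verdict, so this rests on my own checks.

- **Pin:** after release its top stood 121.5 mm above the table at (0.452, 0.306), about 1.5 mm from where I measured the far hole, so it is home and upright.
- **Slat:** the end overhangs about 262.6 mm, and the slope of its top is under 0.001. It lies along the groove within about 0.002 rad, and it did not slip in the gripper during the 103 mm slide.
- **Contact:** the gripper holds the slat at an opening of 0.328 and presses it against the pin with about 1 to 3 N.
- **Checks that disagreed:** a first depth-based overhang read 267 mm because it took in pin pixels; the edge measurement replaced it. The last scene-camera depth reading of the pin top was a few mm off the wrist camera's, from only 52 pixels.
- **Cup, tape and jar:** in the last scene picture the cup and tape were found near their first positions, with parts hidden by the arm. The jar was not detected there, being mostly behind the arm, but part of it was visible in place. The arm did not go near any of the three.

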